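# Pulse the spice grinder: seat the cup, twist halfway, hold before the lock

## Robot

A 7-joint arm with a two-finger parallel gripper is mounted at the origin on a cart in front of the work surface, level with it; the furniture and walls round the work are solid. World frame = base frame: x ahead of the robot, y to its left, z up, the work surface at z = 0. Lengths are in m, angles in degrees, forces in N, time in s.
With the tool pointing down it reaches from about 0.425 to 0.825 m from the base axis. Payload 3.6 kg.
Tool frame: the origin (TCP) lies at the centre of the arm's flange, where the gripper is bolted on; the fingertips stand 173 mm ahead of it and the grasp point (between the pads) lies 155 mm ahead of it; z points along the fingers, y is the line along which they close (so a half turn about z gives the same grasp; the last joint's range is limited). The gripper opens to 85 mm and grips with 20 to 120 N. Pads are 22 mm wide; open, the fingers measure 114 mm over their backs; the gripper's body (76 mm by 85 mm) begins 54 mm behind the grasp point. The pads swing forward as they close: fully open they stand 13 mm farther back than shut.
Start: joints at [-76.117, 35.231, -0.722, 81.555, 0.464, 63.22, -2.315], TCP at [0.173, 0.627, 0.405] pointing down, gripper open.
Joint ranges: [-178.69, 178.69], [-17.37, 117.87], [-77.05, 75.6], [15.02, 138.74], [-78.02, 258.01], [0.78, 113.62], [-162.83, 162.83]. Speed limits (degrees/s): [159.86, 159.86, 180, 180, 180, 180, 180].

## Interface

Orientations are given as [roll, pitch, yaw] about the fixed x, y, z axes, in that order (R = Rz(yaw) Ry(pitch) Rx(roll)).
In Python, from workcell import r gives the robot as it stands.
- The arm moves only by the shell command python3 -m handwheel 'ROWS' [OPENING] [FORCE]. ROWS is a JSON object of lists of equal length, an entry for each row: "offset": the shift along the tool's x, y, z in m, a list of three; "roll": the turn about the tool's z in degrees. A call has 1 to 5 rows; each row shifts and turns the commanded pose from where the row before left it, along the tool's axes as they then stand; what a row does not reach is not made up. A row lasts 1/10 s, in which the tool goes at most 50 mm and 8.59 degrees, less where a joint would pass 70% of its speed; a pose out of reach is approached as far as the arm can. A call is refused whole if a number of a shift passes 0.05 or a number of a turn 8.59, either way. A call with a gripper value outside its range is refused whole. OPENING is the finger opening in m, from 0 to 0.0854, set as the call begins (- or left out, the last holds). The fingers move at their own pace and stop on an object; FORCE is the grip in N (left out, the last holds). Time passes only in rows, so rows that do not move let the fingers close. It gives the time, the measured TCP pose, the force, the opening and the grip force at its end, in the units of the state.
- r.get_state(): the state, without advancing time (a new reading comes with each control period).
- r.grab_frame(name): name is "scene" or "side" or "wrist"; returns the picture (480x640x3 uint8, blue, green, red); there is no depth.
- r.camera_model(name): a dict with "camera_matrix" (3x3 intrinsics, pixels), "dist" ([k1, k2, p1, p2, k3] as OpenCV has them; the pictures are not rectified), "R" (3x3) and "t" (3): a world point X has camera coordinates R X + t; the wrist camera has in their place "tool_from_camera" (4x4, takes a point from camera to tool coordinates, whose origin is the TCP and whose axes are the flange's). Camera axes: x right, y down, z forward; pixel columns grow to the right and rows downward; lengths in m; the calibration is good to about 2 mm. A picture is of the moment at which its call begins: read the wrist's pose just before it. camera_model takes no time and is no camera call.
- r.hand_in(): hands the job in; it is judged then, once.
Trained networks look in the newest picture that a camera, given by its name, has taken for a name from the list of things; names that differ only in an ending like _2 or _b are one class to them, and where a whole thing is asked for, a point or a joint stands for the part that bears it (a point fixed in the world has none). Each returns a list of dicts, best first, with "confidence" (0 to 1); they miss things now and then, are a little off and sometimes report something else, mostly with a low value. They report only what shows in the picture. A call takes as long as a camera call.
- r.trace(thing, camera): "pixels" (480x640 bool, what is visible of it) and "at" ([column, row] in pixels, amid what is visible of it).
- r.landmark_of(thing, camera): "at" ([column, row] in pixels: a listed point, or the origin of a listed thing).
The state is a dict: "clock": time; "qpos": joint angles; "qvel": joint speeds; "tau": joint torques, N m; "tcp_pos": TCP position; "tcp_rot": TCP orientation; "wrist_force": force on the tool from outside, world axes, zero at the start; "wrist_torque": the same for the moment, N m; "width": opening from 0.0 (shut) to 1.0 (fully open); "grasp_force": force on a finger pad.
Only numpy, scipy, OpenCV 4.12 (cv2) and the standard library are available. Lean on these libraries where they do the work, as an engineer would, in place of code of your own. Each camera call takes 0.05 s, during which the arm holds its last target. There are 200 camera calls.

## Task

Take the closed steel grinding cup and set it in the cordless grinder base, its three lugs in the three notches of the collar; push it down against the spring until it is fully home, then twist it clockwise (seen from above) to the pulse position, halfway to the lock, where the ribs on the cup's cap point at the round studs on the collar. Do not let it go over the lock click. It springs back when let go, so keep hold of it and finish with the gripper still holding it there, and leave the other things on the worktop where they stand.

Things in the scene. Friction and masses are not known exactly. Their poses are not given: they have to be found in the camera images.
- cup: closed steel grinding cup standing on its black blade cap, about 340 g, 110 mm high; origin at the centre of its underside, z up. Steel body 56 mm in diameter, straight from 56 to 105 mm above the origin: grip it there from above. Cap: plug 75 mm in diameter up to z = 23 mm (its lowest 8 mm taper to 67 mm), then a fluted shoulder 87 mm in diameter up to 34 mm, whose underside lands on the collar
- cup_lug (a point): outer end of one of the three equal bayonet lugs of the cup's plug, 45.5 mm from its axis along the cup's x axis, 12 mm above its origin; the others stand at 120 and 240 degrees. A lug is 14 mm wide, from 9 to 15 mm above the cup's origin, with a small ridge to 17 mm; an upright bright rib on the shoulder stands above each. Any lug fits any notch
- grinder: cordless grinder base, fixed to the worktop, steel shell with grey collar, 123 mm in diameter, 115 mm high; origin at the centre of its underside, z up. Round well in its top, bore 80 mm in diameter; three equal notches in the collar's 5 mm thick lip, at 0, 120 and 240 degrees about z from its x axis. The lugs go down through them and turn clockwise in the channel below the lip
- grinder_mouth (a point): centre of the collar's flat top, 115 mm above the worktop; axes as the base. Fully home, the cup's origin is 23 mm below this point (its shoulder lies on the collar)
- notch (a point): middle of the notch on the base's x axis, at the collar's top, 45 mm from the base's axis: 22 mm wide, reaching 49.5 mm from the axis. A black radial bar on the collar marks each notch
- pulse_mark (a point): black round stud, 4 mm, on the collar 30 degrees (0.52 rad) clockwise from a notch bar: pulse position, 54 mm from the axis. There is one for each notch; 32 degrees farther a black 6 mm square block marks the lock
- drive_coupling (a joint): sprung coupling in the middle of the well, m, 0 as it stands, grows as the cup is pressed down: it meets the cup's underside 6 mm before home, reads 0.006 with the cup home, and pushes back with 3 N at first touch and 8 N at home. The cup's weight alone does not seat it, and it catches in the notches if turned before it is home; once turned, the lip keeps it down within 1.5 mm
- switch_ring (a joint): sprung ring in the channel, rad, pushed round clockwise by the lugs; 0 at rest, reads about 0.1 less than the cup's turn from the notches. Return spring 0.18 N m at 0, 0.24 N m at 0.42: a cup let go turns back. The pulse position reads about 0.42. From about 0.7 spring nibs resist; past 0.87 the cup is over the click and locks at about 0.97
- pepper_jar: spice jar with a dark cap, 41 mm in diameter, 105 mm high, bystander; origin at the centre of its underside
- salt_shaker: glass salt shaker, 44 mm in diameter, 90 mm high, bystander; origin at the centre of its underside
- teaspoon: steel teaspoon lying flat, 130 x 27 x 11 mm, bystander
- espresso_cup: dotted white espresso cup with a handle, 63 x 92 x 55 mm, bystander; origin at the centre of its underside
- small_tin: small food tin, 57 mm in diameter, 72 mm high, bystander; origin at the centre of its underside
- striped_beaker: stoneware beaker with dark bands, 65 mm in diameter, 84 mm high, bystander; origin at the centre of its underside
- matchbox: matchbox lying flat, 36 x 56 x 16 mm, bystander

How it is judged (in metres and radians):
On the way, in this order (a step that is already met when the one before it is completed fails the run):
1. the cup is pressed fully home in the collar, lugs in the notches, not yet turned (value of joint drive_coupling above 0.005 m and value of joint switch_ring below 0.12 rad and z of cup in the frame of grinder_mouth below -0.021 m and horizontal distance between cup and grinder_mouth below 0.005 m), for 0.1 s.
2. the cup is turned clockwise to the pulse position (value of joint switch_ring between 0.26 and 0.58 rad and contact force between the fingers and cup above 3 N), for 0.3 s.
At the end, for the whole second after the job is handed in: The cup sits in the collar, upright (within 3.5 degrees) and home (within 2.5 mm), the switch ring is held still between 0.26 and 0.58 rad (the ribs within about 9 degrees of the studs), and the gripper still grips the cup (all of step 2 and velocity of joint switch_ring between -0.1 and 0.1 rad/s and z of cup in the frame of grinder_mouth below -0.0205 m and horizontal distance between cup and grinder_mouth below 0.005 m and angle between cup's own z axis and vertical below 0.06 rad); the arm keeps its last pose, push and grip.
It fails at once if the cup goes over the lock click (value of joint switch_ring above 0.87 rad).
It fails at once if a bystander is moved by more than 30 mm (distance of any of pepper_jar, salt_shaker, teaspoon, espresso_cup, small_tin, striped_beaker, matchbox from where it was at the start of the episode above 0.03 m).
It also fails if it takes over 54 s, if anything falls off the work surface, if the arm or the gripper's body presses on something with over 40 N, if the wrist force passes 120 N, or if a joint passes its speed limit or range.

## Working session

There is one attempt and no reset: what is moved stays moved. The work goes in short steps, Python scripts to look and compute and a shell command to move; the robot and the scene stay as the last step left them, time stands still between calls to the robot, and variables do not carry over. Pictures are saved under pics/ and viewed, at most 10 in all, crops included, and the job is handed in when it is done.

```bash
mkdir -p pics; cat > h.py <<'E'
import numpy as np, cv2
from workcell import r
from scipy.spatial.transform import Rotation as Ro
def cam(n):
    m=r.camera_model(n); K=np.array(m["camera_matrix"]); d=np.array(m["dist"])
    if "R" in m: return K,d,np.array(m["R"]),np.array(m["t"])
    s=r.get_state(); T=np.eye(4); T[:3,:3]=Ro.from_euler('xyz',s["tcp_rot"],degrees=True).as_matrix(); T[:3,3]=s["tcp_pos"]
    W=np.linalg.inv(T@np.array(m["tool_from_camera"])); return K,d,W[:3,:3],W[:3,3]
def ray(n,px,c=None):
    K,d,R,t=c or cam(n); u=cv2.undistortPoints(np.array([[px]],float),K,d)[0,0]
    return -R.T@t, R.T@np.array([u[0],u[1],1])
def atz(n,px,z,c=None):
    o,v=ray(n,px,c); return o+v*(z-o[2])/v[2]
def proj(n,X,c=None):
    K,d,R,t=c or cam(n); return cv2.projectPoints(np.array(X,float).reshape(-1,3),cv2.Rodrigues(R)[0],t,K,d)[0][:,0]
E
python3 - <<'E'
from h import *
s=r.get_state(); print(s)
for n in ("scene","side","wrist"):
    c=cam(n); f=r.grab_frame(n); cv2.imwrite(f"pics/{n}0.png",f)
    print(n,"cam pos",-c[2].T@c[3])
    for th,z in (("cup",0),("cup_lug",.012),("grinder",0),("grinder_mouth",.115),("notch",.115),("pulse_mark",.115)):
        for q in r.landmark_of(th,n)[:6]:
            print(th,round(q["confidence"],2),np.round(q["at"],1),atz(n,q["at"],z,c).round(4))
E
```

```text
{'clock': 0.0, 'qpos': array([-76.11754767,  35.29003361,  -0.72337775,  81.64287463,
         0.46474781,  63.22012352,  -2.31457794]), 'qvel': array([ 0.03542606, -0.07691815,  0.00608701,  0.05532792,  0.01435412,
        0.02314239, -0.01841554]), 'tau': array([ 1.43356820e-04, -4.69218707e+01,  2.59184819e-01, -1.71033043e+01,
        9.93157213e-03,  9.38991870e-03, -4.96170230e-06]), 'tcp_pos': array([0.17251559, 0.62634815, 0.40351969]), 'tcp_rot': array([-1.79849875e+02,  2.51565888e-03,  1.64603925e+02]), 'wrist_force': array([0.33991143, 0.71084879, 0.08967171]), 'wrist_torque': array([0.00568141, 0.02243337, 0.02509014]), 'grasp_force': 0.0, 'width': 1.0000444107760935}
scene cam pos [-0.46491266 -0.66485201  1.09061868]
cup 0.79 [354.9 292.8] [ 0.4409 -0.167   0.    ]
cup 0.33 [253.1 212.6] [0.5914 0.3645 0.    ]
cup_lug 0.72 [423.4 323.7] [ 0.4308 -0.4015  0.012 ]
cup_lug 0.61 [371.8 285. ] [ 0.4877 -0.1999  0.012 ]
grinder 0.66 [250.5 250.2] [0.4212 0.235  0.    ]
grinder 0.36 [355.8 291.6] [ 0.4468 -0.1667  0.    ]
grinder_mouth 0.69 [248.4 230. ] [0.3999 0.2092 0.115 ]
notch 0.7 [247.5 216.9] [0.4516 0.2567 0.115 ]
pulse_mark 0.9 [255.3 212.3] [0.4852 0.2507 0.115 ]
side cam pos [ 0.38644241 -0.85532213  0.73797712]
cup 0.9 [291.1 323.4] [ 0.4401 -0.1703  0.    ]
cup 0.23 [260.6 194.4] [0.407  0.4183 0.    ]
cup_lug 0.89 [307.  327.8] [ 0.4723 -0.2001  0.012 ]
grinder 0.93 [264.6 227.1] [0.4072 0.2241 0.    ]
grinder_mouth 0.88 [261.5 191.9] [0.4072 0.2334 0.115 ]
notch 0.55 [276.9 188.8] [0.4519 0.2437 0.115 ]
pulse_mark 0.93 [283.1 188. ] [0.4699 0.2454 0.115 ]
pulse_mark 0.49 [267.4 228.2] [0.4105 0.0498 0.115 ]
wrist cam pos [0.10108188 0.64727552 0.37422483]
grinder 0.81 [ 57.1 456.4] [0.405  0.2254 0.    ]
```

View pics/scene0.png

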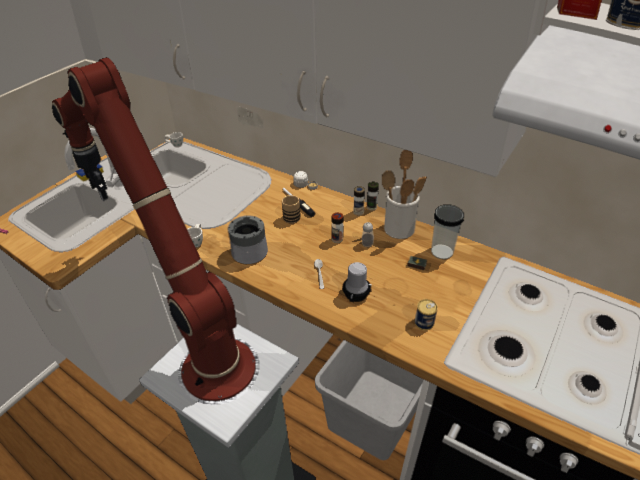

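View pics/side0.png

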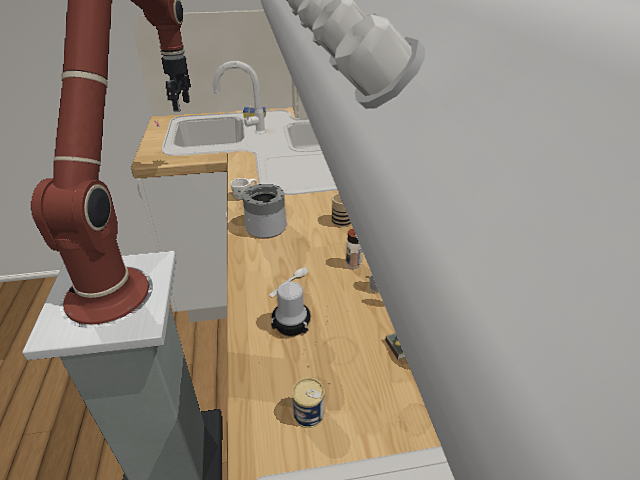

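The scene view shows the cup at about (355,280) and the grinder at (248,240). In the side view they are at (291,310) and (265,210), and the two views agree: cup ≈ (0.44,-0.17), lug about -43°, grinder ≈ (0.405,0.228). Next I move the wrist camera over the grinder.

```bash
python3 -m handwheel '{"offset":[[-0.028,-0.032,0],[-0.028,-0.032,0],[-0.028,-0.032,0],[-0.028,-0.032,0]],"roll":[0,0,0,0]}' 0.0854 60
python3 -m handwheel '{"offset":[[-0.028,-0.032,0],[-0.028,-0.032,0],[-0.028,-0.032,0]],"roll":[0,0,0]}'
python3 -m handwheel '{"offset":[[-0.042,-0.0195,0],[-0.042,-0.0195,0],[-0.042,-0.0195,0],[-0.042,-0.0195,0],[-0.042,-0.0195,0]],"roll":[0,0,0,0,0]}'
python3 -m handwheel '{"offset":[[0,0,0],[0,0,0],[0,0,0]],"roll":[0,0,0]}'
cat >> h.py <<'E'
def look(things,tag,n="wrist"):
    c=cam(n); f=r.grab_frame(n); cv2.imwrite(f"pics/{tag}.png",f); s=r.get_state()
    print("q7",s["qpos"][6].round(1),"tcp",s["tcp_pos"].round(4),s["tcp_rot"].round(2),"F",s["wrist_force"].round(1),"g",s["grasp_force"],s["clock"])
    for th,z in things:
        for q in r.landmark_of(th,n)[:6]:
            print(th,round(q["confidence"],2),np.round(q["at"],1),atz(n,q["at"],z,c).round(4))
    return c,f
E
python3 - <<'E'
from h import *
look((("grinder_mouth",.115),("notch",.115),("pulse_mark",.115),("grinder",0)),"w1")
E
```

```text
clock: 1.45
tcp_pos: [0.2472, 0.472, 0.4048]
tcp_rot: [180.0, 0.0, 164.6]
wrist_force: [-0.1, -0.3, -0.6]
width: 0.998
grasp_force: 0.0
clock: 1.75
tcp_pos: [0.3027, 0.3571, 0.405]
tcp_rot: [180.0, 0.0, 164.6]
wrist_force: [1.0, 0.1, 0.5]
width: 0.998
grasp_force: 0.0
clock: 2.25
tcp_pos: [0.4799, 0.2075, 0.4051]
tcp_rot: [180.0, 0.0, 164.6]
wrist_force: [0.3, 0.9, -1.2]
width: 0.998
grasp_force: 0.0
clock: 2.55
tcp_pos: [0.4778, 0.21, 0.4046]
tcp_rot: [180.0, -0.1, 164.7]
wrist_force: [0.0, -0.2, -0.1]
width: 1.003
grasp_force: 0.0
q7 50.6 tcp [0.4776 0.2103 0.4047] [ 1.7997e+02 -6.0000e-02  1.6478e+02] F [-0.4 -0.4  0.2] g 0.0 2.6
grinder_mouth 0.85 [318.  120.8] [0.4097 0.2308 0.115 ]
notch 0.82 [373.5 158.6] [0.4421 0.2593 0.115 ]
pulse_mark 0.56 [352.1 188.8] [0.4577 0.2411 0.115 ]
grinder 0.64 [314.6 117.2] [0.4074 0.2288 0.    ]
```

View pics/w1.png

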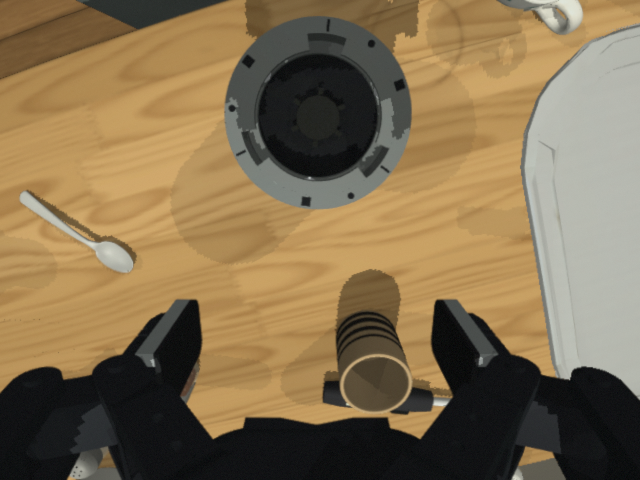

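In the wrist picture the notch bars are at about (328,25), (385,169) and (240,152). The studs are at (371,43), (351,195) and (232,108), and the lock blocks at (248,61), (399,86) and (306,201). I'll fit centre and yaw from these.

```bash
cat > fit.py <<'E'
from h import *
from scipy.optimize import least_squares
def fit(c,studs,bars,sq,z=.115):
    P=lambda L:np.array([atz("wrist",p,z,c)[:2] for p in L])
    S,B,Q=P(studs),P(bars),P(sq)
    def res(p):
        o=[]
        for A,off,rad in ((S,-30,.054),(B,0,p[3]),(Q,-62,p[4])):
            for a in A:
                th=p[2]+np.radians(off)+np.radians([0,120,240])
                m=p[:2]+rad*np.c_[np.cos(th),np.sin(th)]
                d=m-a; o+=list(d[np.argmin((d**2).sum(1))])
        return np.array(o)
    best=min((least_squares(res,[*S.mean(0),y,.054,.054]) for y in np.radians([0,40,80])),key=lambda s:s.cost)
    print("centre",best.x[:2].round(4),"yaw",np.degrees(best.x[2])%120,"radii",best.x[3:].round(4),"rms mm",1e3*np.sqrt(np.mean(best.fun**2)))
    return best.x
if __name__=="__main__":
    c=cam("wrist")
    fit(c,[(371,43),(351,195),(232,108)],[(328,25),(385,169),(240,152)],[(248,61),(399,86),(306,201)])
    # refine mark pixels: dark blob centroids near eye readings
    g=cv2.cvtColor(cv2.imread("pics/w1.png"),cv2.COLOR_BGR2GRAY)
    def rf(p,h=8):
        x,y=p; w=g[y-h:y+h+1,x-h:x+h+1].astype(float); k=np.clip(np.median(w)*0.6-w,0,None)
        yy,xx=np.mgrid[-h:h+1,-h:h+1]; return (round(x+(k*xx).sum()/k.sum(),1),round(y+(k*yy).sum()/k.sum(),1))
    L=[[rf(p) for p in G] for G in ([(371,43),(351,195),(232,108)],[(328,25),(385,169),(240,152)],[(248,61),(399,86),(306,201)])]
    print(L); fit(c,*L)
    s=r.get_state(); print(s["tcp_pos"],s["tcp_rot"])
E
python3 fit.py
```

```text
centre [0.4082 0.2309] yaw 38.250624723691594 radii [0.0545 0.0542] rms mm 0.3039297420296008
[[(np.float64(370.8), np.float64(43.1)), (np.float64(350.4), np.float64(195.4)), (np.float64(231.7), np.float64(108.0))], [(np.float64(327.8), np.float64(24.9)), (np.float64(381.5), np.float64(165.8)), (np.float64(243.4), np.float64(149.8))], [(np.float64(247.8), np.float64(61.0)), (np.float64(399.1), np.float64(84.5)), (np.float64(305.6), np.float64(200.9))]]
centre [0.4077 0.2309] yaw 38.281866805192706 radii [0.0526 0.0544] rms mm 0.5091188865501379
[0.47792641 0.20989249 0.40480088] [ 1.79986414e+02 -1.71257539e-02  1.64737806e+02]
```

```bash
python3 -m handwheel '{"offset":[[-0.0157,-0.0469,0],[-0.0157,-0.0469,0],[-0.0157,-0.0469,0],[-0.0157,-0.0469,0]],"roll":[0,0,0,0]}' >/dev/null
python3 -m handwheel '{"offset":[[-0.0157,-0.0469,0],[-0.0157,-0.0469,0],[-0.0157,-0.0469,0],[-0.0157,-0.0469,0]],"roll":[0,0,0,0]}' >/dev/null
python3 -m handwheel '{"offset":[[0,0,0],[0,0,0],[0,0,0]],"roll":[0,0,0]}'
python3 - <<'E'
from h import *
look((("cup",0),("cup_lug",.012)),"w2")
E
```

```text
clock: 3.9
tcp_pos: [0.5004, -0.1843, 0.4046]
tcp_rot: [179.9, -0.0, 164.8]
wrist_force: [0.3, -0.1, 0.5]
width: 1.0
grasp_force: 0.0
q7 97.1 tcp [ 0.5005 -0.1839  0.4047] [ 1.7992e+02 -3.0000e-02  1.6482e+02] F [-0.2  0.2 -0. ] g 0.0 3.95
cup 0.73 [311.4 126.2] [ 0.4373 -0.1702  0.    ]
cup_lug 0.64 [286.1 167.8] [ 0.4664 -0.202   0.012 ]
```

View pics/w2.png

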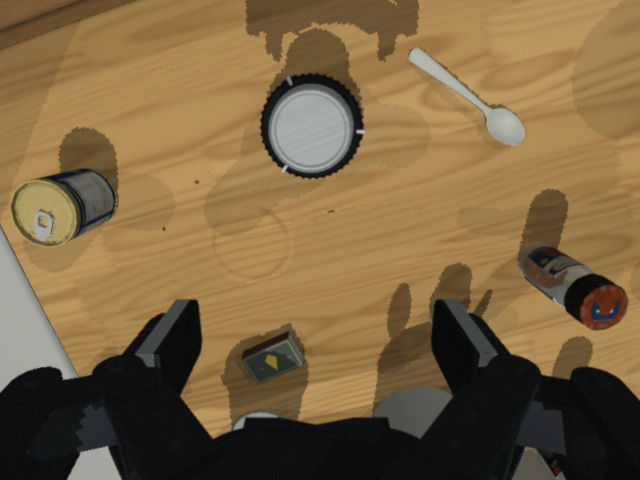

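The cup is at about (312,127), with bright ribs at (290,80), (361,131) and (285,169). The surroundings are clear. I'll fit its centre from the shoulder and top circles, and its yaw from the ribs.

```bash
python3 - <<'E'
from h import *
c=cam("wrist"); f=cv2.imread("pics/w2.png").astype(int)
sat=f.max(2)-f.min(2); yy,xx=np.mgrid[:480,:640]; near=(xx-312)**2+(yy-126)**2<62**2
for nm,m,z in (("cap",(f.max(2)<60)&near,.030),("all",((f.max(2)<60)|(sat<25))&near,.030),("top",(sat<25)&(f.mean(2)>110)&near,.110)):
    m=cv2.morphologyEx(m.astype(np.uint8),cv2.MORPH_OPEN,np.ones((5,5)))
    k=max(cv2.findContours(m,cv2.RETR_EXTERNAL,cv2.CHAIN_APPROX_NONE)[0],key=cv2.contourArea)
    h=cv2.convexHull(k)[:,0]; P=np.array([atz("wrist",p.astype(float),z,c)[:2] for p in k[:,0]])
    A=np.c_[2*P,np.ones(len(P))]; s=np.linalg.lstsq(A,(P**2).sum(1),rcond=None)[0]
    R=np.sqrt(s[2]+s[:2]@s[:2]); print(nm,len(k),s[:2].round(4),"R",R.round(4))
    if nm=="all": C=s[:2]
# ribs: bright pixels in the shoulder annulus
m=((f.mean(2)>140)&(sat<40)).astype(np.uint8)
G=np.array([[atz("wrist",(x,y),.034,c)[:2] for x in range(250,375)] for y in range(60,195)])
d=G-C; rad=np.hypot(d[...,0],d[...,1]); ang=np.degrees(np.arctan2(d[...,1],d[...,0]))
sel=(rad>.0385)&(rad<.046)&(m[60:195,250:375]>0)
a=ang[sel]; ph=np.exp(3j*np.radians(a)); print("rib yaw mod120",np.degrees(np.angle(ph.mean()))/3,abs(ph.mean()),len(a))
l,lab,st,ce=cv2.connectedComponentsWithStats(sel.astype(np.uint8))
for i in range(1,l): print(st[i,4],ce[i]+[250,60],ang[lab==i].mean().round(1),rad[lab==i].mean().round(4))
E
```

```text
cap 197 [ 0.4318 -0.1635] R 0.033
all 318 [ 0.4371 -0.1701] R 0.0425
top 234 [ 0.4378 -0.1702] R 0.026
rib yaw mod120 -49.671096410593435 0.9985596126091655 47
25 [361.52 131.2 ] 70.1 0.0422
22 [283.5        169.13636364] -49.4 0.0425
```

```bash
python3 -m handwheel '{"offset":[[0.032,-0.0015,0.0],[0.0325,-0.0015,0.0],[0,0,0.04],[0,0,0.04],[0,0,0]],"roll":[0,0,0,0,0]}' >/dev/null; python3 -m handwheel '{"offset":[[0,0,0.0],[0,0,0]],"roll":[0,0]}'
```

```text
clock: 4.75
tcp_pos: [0.4381, -0.1719, 0.3264]
tcp_rot: [-180.0, 0.2, 164.7]
wrist_force: [-0.0, -0.5, 0.7]
width: 1.0
grasp_force: 0.0
```

```bash
python3 -m handwheel '{"offset":[[0.001,0.0015,0.03],[0,0,0.03],[0,0,0.031],[0,0,0],[0,0,0]],"roll":[0,0,0,0,0]}'; python3 -m handwheel '{"offset":[[0,0,0],[0,0,0],[0,0,0],[0,0,0],[0,0,0]],"roll":[0,0,0,0,0]}' 0.04 100;  python3 -m handwheel '{"offset":[[0,0,0],[0,0,0],[0,0,0],[0,0,0],[0,0,0]],"roll":[0,0,0,0,0]}'
```

```text
clock: 5.25
tcp_pos: [0.4374, -0.1705, 0.235]
tcp_rot: [-180.0, 0.1, 164.6]
wrist_force: [0.2, 0.1, -0.2]
width: 0.998
grasp_force: 0.0
clock: 5.75
tcp_pos: [0.4372, -0.1707, 0.2358]
tcp_rot: [-180.0, 0.2, 164.6]
wrist_force: [-0.6, -0.7, 8.0]
width: 0.634
grasp_force: 103.9
clock: 6.25
tcp_pos: [0.4372, -0.1707, 0.2358]
tcp_rot: [-180.0, 0.2, 164.6]
wrist_force: [-1.2, 0.1, 9.2]
width: 0.632
grasp_force: 103.9
```

```bash
python3 -m handwheel '{"offset":[[0,0,-0.02],[0,0,-0.04],[0,0,-0.04],[0,0,-0.04],[0,0,-0.01]],"roll":[0,0,0,0,0]}' | head -5
python3 -m handwheel '{"offset":[[-0.0015,0.042,0],[-0.0015,0.042,0],[-0.0015,0.042,0],[-0.0015,0.042,0],[-0.0015,0.042,0]],"roll":[0,0,0,0,0]}' | head -3
python3 -m handwheel '{"offset":[[0.0284,0.0339,0],[0.0284,0.0339,0],[0.0284,0.0339,0],[0.0284,0.0339,0],[0.0284,0.0339,0]],"roll":[0,0,0,0,0]}' | head -3
python3 -m handwheel '{"offset":[[0,0,0],[0,0,0],[0,0,0],[0,0,0],[0,0,0]],"roll":[8,8,8,8,0]}' >/dev/null
python3 -m handwheel '{"offset":[[0,0,0],[0,0,0]],"roll":[0,0]}'
python3 - <<'E'
from h import *
look((("cup",.15),("cup_lug",.162),("grinder_mouth",.115),("notch",.115)),"w3")
look((("cup",.15),("cup_lug",.162),("grinder_mouth",.115),("notch",.115)),"s3","side")
E
```

```text
clock: 6.75
tcp_pos: [0.437, -0.1707, 0.3882]
tcp_rot: [-180.0, 0.5, 164.6]
wrist_force: [1.0, 0.1, -3.7]
width: 0.636
clock: 7.25
tcp_pos: [0.499, 0.0318, 0.3827]
tcp_rot: [-179.9, -0.1, 164.6]
clock: 7.75
tcp_pos: [0.406, 0.2324, 0.3827]
tcp_rot: [-179.9, -0.1, 164.6]
clock: 8.45
tcp_pos: [0.4075, 0.2312, 0.3833]
tcp_rot: [-179.9, -0.0, 132.7]
wrist_force: [-0.3, 0.2, -3.1]
width: 0.635
grasp_force: 106.7
q7 17.1 tcp [0.4076 0.2312 0.3835] [-1.7996e+02 -1.0000e-02  1.3269e+02] F [ 0.4 -0.8 -2.4] g 106.72194957733154 8.5
cup 0.72 [314.9 252.3] [0.4046 0.2326 0.15  ]
notch 0.87 [387.3 242.7] [0.4422 0.2591 0.115 ]
q7 17.1 tcp [0.4077 0.2312 0.3837] [-180.     -0.    132.61] F [-0.6  0.8 -3.7] g 106.72219634056091 8.75
cup 0.76 [261.8 182.4] [0.41   0.2247 0.15  ]
cup_lug 0.73 [266.4 187.7] [0.4199 0.1714 0.162 ]
grinder_mouth 0.77 [259.6 190.3] [0.4024 0.2434 0.115 ]
notch 0.57 [276. 192.] [0.4477 0.2259 0.115 ]
```

View pics/w3.png

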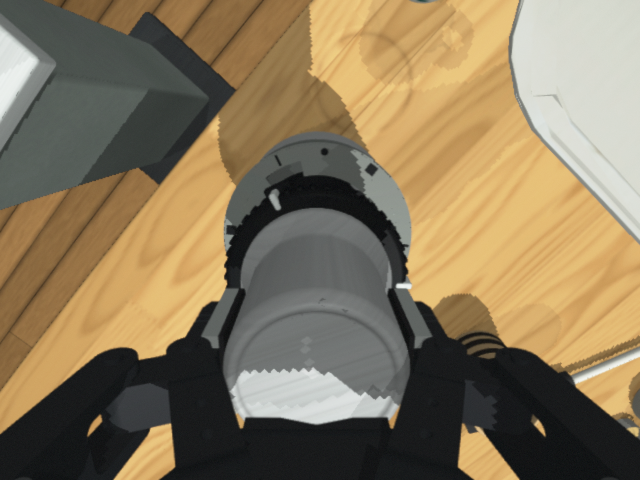

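The bright rib at (275,200) points at the notch bar at (277,160), with the stud at (324,152). I'll check this against the model before lowering.

```bash
python3 - <<'E'
from h import *
c=cam("wrist"); C=np.array([.408,.2309]); T=np.array([.4076,.2312])
P=lambda O,rad,a,z: [*(O+rad*np.array([np.cos(np.radians(a)),np.sin(np.radians(a))])),z]
print("bar",proj("wrist",[P(C,.0545,158.3,.115)],c).round(1),"stud",proj("wrist",[P(C,.054,128.3,.116)],c).round(1),"sq",proj("wrist",[P(C,.0542,96.3,.117)],c).round(1))
for a in (153,155,158.3,161,163): print(a,proj("wrist",[P(T,.039,a,.1475+.034),P(T,.044,a,.1475+.034),P(T,.044,a,.1475+.025)],c).round(1).tolist())
f=cv2.imread("pics/w3.png").astype(int); m=((f.mean(2)>130)).astype(np.uint8); m2=np.zeros_like(m); m2[184:215,262:290]=m[184:215,262:290]
ys,xs=np.nonzero(m2); print("rib px",len(xs),xs.mean(),ys.mean(),xs.min(),xs.max(),ys.min(),ys.max(),[(y,xs[ys==y].mean().round(1)) for y in range(ys.min(),ys.max()+1,3)])
E
```

```text
bar [[276.8 160.2]] stud [[323.3 152.2]] sq [[370.4 169.7]]
153 [[285.7, 204.1], [281.5, 193.7], [283.1, 190.0]]
155 [[282.9, 205.2], [278.3, 195.0], [280.1, 191.2]]
158.3 [[278.3, 207.3], [273.1, 197.3], [275.1, 193.4]]
161 [[274.7, 209.1], [269.0, 199.4], [271.2, 195.4]]
163 [[272.1, 210.6], [266.0, 201.1], [268.4, 197.0]]
rib px 84 274.45238095238096 200.9047619047619 270 279 194 209 [(194, np.float64(272.5)), (197, np.float64(272.5)), (200, np.float64(274.0)), (203, np.float64(275.5)), (206, np.float64(277.0)), (209, np.float64(277.0))]
```

```bash
python3 -m handwheel '{"offset":[[0.0,0,0.012],[0,0,0.012],[0,0,0.012],[0,0,0],[0,0,0]],"roll":[0,0,0,0,0]}'; python3 -m handwheel '{"offset":[[0.0,0,0.005],[0,0,0.004],[0,0,0.004],[0,0,0],[0,0,0]],"roll":[0,0,0,0,0]}'
```

```text
clock: 9.45
tcp_pos: [0.4078, 0.2314, 0.3478]
tcp_rot: [-180.0, 0.0, 132.6]
wrist_force: [-0.3, 0.4, -3.0]
width: 0.637
grasp_force: 106.7
clock: 9.95
tcp_pos: [0.4077, 0.2314, 0.3346]
tcp_rot: [-180.0, -0.0, 132.6]
wrist_force: [0.1, 0.2, -3.1]
width: 0.638
grasp_force: 106.7
```

```bash
python3 -m handwheel '{"offset":[[0.0,0,0.003],[0,0,0.002],[0,0,0.002],[0,0,0],[0,0,0]],"roll":[0,0,0,0,0]}'; python3 -m handwheel '{"offset":[[0.0,0,0.001],[0,0,0.001],[0,0,0]],"roll":[0,0,0]}'
```

```text
clock: 10.45
tcp_pos: [0.4079, 0.2314, 0.3282]
tcp_rot: [179.9, 0.0, 132.6]
wrist_force: [-1.7, -0.3, 4.0]
width: 0.637
grasp_force: 106.6
clock: 10.75
tcp_pos: [0.4078, 0.2314, 0.3278]
tcp_rot: [179.9, -0.0, 132.6]
wrist_force: [-4.7, -0.9, 18.6]
width: 0.635
grasp_force: 108.2
```

```bash
python3 -m handwheel '{"offset":[[0,0,0],[0,0,0]],"roll":[0,0]}'; python3 -m handwheel '{"offset":[[0,0,0],[0,0,0],[0,0,0],[0,0,0],[0,0,0]],"roll":[3,3,3,3,0]}'
python3 - <<'E'
from h import *
look((),"w4"); print(r.get_state()["wrist_torque"])
f=cv2.imread("pics/w4.png"); cv2.imwrite("pics/w4c.png",cv2.resize(f[100:400,160:480],None,fx=2,fy=2,interpolation=cv2.INTER_CUBIC))
E
```

```text
clock: 10.95
tcp_pos: [0.4078, 0.2313, 0.3278]
tcp_rot: [179.9, -0.0, 132.6]
wrist_force: [-4.7, -2.3, 17.4]
width: 0.64
grasp_force: 108.2
clock: 11.45
tcp_pos: [0.4084, 0.2313, 0.3278]
tcp_rot: [179.8, 0.0, 120.6]
wrist_force: [-2.4, -1.8, 15.4]
width: 0.64
grasp_force: 108.2
q7 9.4 tcp [0.4084 0.2313 0.3278] [1.7981e+02 1.0000e-02 1.2058e+02] F [-2.8 -1.4 15.8] g 108.2288932800293 11.5
[-0.64775799  0.7221845  -0.03030216]
```

View pics/w4c.png

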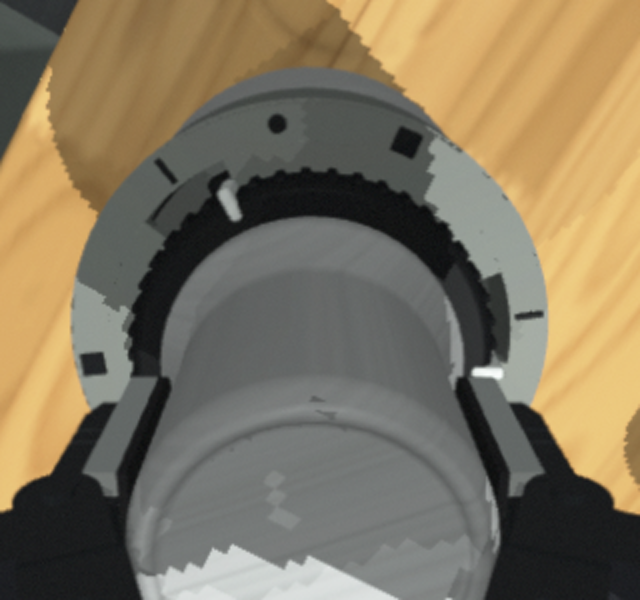

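The rib at crop (230,200) has left the notch bar at (165,170) and is heading for the stud at (277,123). The torque is low, so the lugs are under the lip. I'll turn the remaining 18°.

```bash
python3 -m handwheel '{"offset":[[0,0,0],[0,0,0],[0,0,0],[0,0,0],[0,0,0]],"roll":[4,4,4,4,2]}'; python3 -m handwheel '{"offset":[[0,0,0],[0,0,0],[0,0,0],[0,0,0]],"roll":[0,0,0,0]}'
python3 - <<'E'
from h import *
c,f=look((),"w5"); print(r.get_state()["wrist_torque"])
cv2.imwrite("pics/w5c.png",cv2.resize(f[100:400,160:480],None,fx=2,fy=2,interpolation=cv2.INTER_CUBIC))
C=np.array([.408,.2309]); P=lambda rad,a,z: [*(C+rad*np.array([np.cos(np.radians(a)),np.sin(np.radians(a))])),z]
for a in (118.3,123.3,128.3,133.3,138.3): print(a,((proj("wrist",[P(.039,a,.126),P(.044,a,.126)],c)-[160,100])*2).round(0).tolist())
E
```

```text
clock: 12.0
tcp_pos: [0.4085, 0.2312, 0.3278]
tcp_rot: [179.8, -0.0, 102.7]
wrist_force: [-2.3, -2.1, 16.5]
width: 0.637
grasp_force: 108.1
clock: 12.4
tcp_pos: [0.4085, 0.2311, 0.3278]
tcp_rot: [179.8, -0.0, 102.6]
wrist_force: [-2.5, -1.8, 16.7]
width: 0.636
grasp_force: 108.2
q7 -4.5 tcp [0.4085 0.2311 0.3278] [ 1.7983e+02 -5.0000e-02  1.0263e+02] F [-2.2 -1.1 16. ] g 108.21845054626465 12.45
[-0.61826407  0.67528424  0.11893308]
118.3 [[264.0, 204.0], [258.0, 182.0]]
123.3 [[250.0, 208.0], [241.0, 188.0]]
128.3 [[236.0, 214.0], [225.0, 194.0]]
133.3 [[223.0, 222.0], [210.0, 203.0]]
138.3 [[210.0, 230.0], [196.0, 212.0]]
```

View pics/w5c.png

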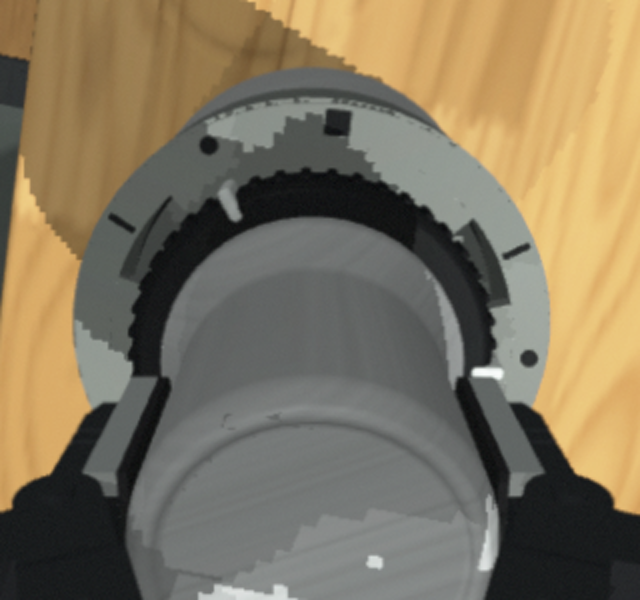

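The rib at crop (230,200) lies on the 128° line and points at the stud at (208,145), and the right-hand rib points at its own stud. The grip is steady at 108 N and the cup is home, so I'm handing in.

```bash
python3 -c "
from workcell import r
print(r.hand_in())"
```

```text
the job is handed in; nothing more can be done
None
```

The job is handed in with the cup seated fully home, turned about 30° clockwise so its ribs point at the studs, and still held by the gripper; the hand-in returned no verdict, so I can't confirm the judged result.

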